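# Pack the dowels and clip the cover on

### The arm

A 6-joint arm with a two-finger parallel gripper is mounted at the origin on the work surface. World frame = base frame: x ahead of the robot, y to its left, z up, the work surface at z = 0. Lengths are in m, angles in rad, forces in N, time in s.
With the tool pointing down it reaches from about 0.4 to 0.825 m from the base axis. Payload 7 kg.
Tool frame: the origin (TCP) lies on the centre line of the jaws, within the pads' length; the fingertips stand 8 mm ahead of it and the grasp point (between the pads) lies 11 mm behind it; z points along the fingers, y is the direction in which the jaws open and shut (so a half turn about z gives the same grasp; the last joint's range is limited). The gripper opens to 85 mm and grips with 20 to 120 N. Pads are 22 mm wide; open, the fingers measure 114 mm over their backs; the gripper's body (76 mm by 85 mm) begins 54 mm behind the grasp point. The pads swing forward as they close: fully open they stand 13 mm farther back than shut.
Start: joints at [-0.929, 0.359, 0.012, 0, -1.224, -0.288], TCP at [0.234, -0.633, 0.239] pointing down, gripper open.
Joint ranges: [-3.07, 3.07], [-1.43, 2.12], [-1.02, 1.25], [-3.03, 1.67], [-3.05, -0], [-3.03, 3.03]. Speed limits (rad/s): [2.39, 2.39, 3.01, 3.14, 3.14, 3.14].

### API

Orientations are given as a unit quaternion [w, x, y, z].
In Python, from workcell import telemetry, optics, env gives the robot as it stands. The module is installed in compiled form; this text tells all that it offers.
- The arm moves only by the tool servo_tool, never from a script. Its argument "deltas" is one flat list of numbers, 7 for each row, row after row: the opening, from 0 (shut) to 1 (fully open), then the shift along the tool's x, y, z in units of 25 mm (1.0 is 25 mm), then the turn, a rotation vector about the tool's x, y, z in units of 5 degrees (1.0 is 5 degrees). In form: [gripper, x, y, z, wx, wy, wz, gripper, x, y, z, wx, wy, wz, ...]. A call has 1 to 12 rows; each row is the pose to reach, as a shift and turn from the pose measured when the call began, along the tool's axes at that moment; what a row does not reach only later rows make up. A row lasts 1/10 s, in which the tool goes at most 50 mm and 8.59 degrees, less where a joint would pass 70% of its speed; a pose out of reach is approached as far as the arm can. A call with a gripper value outside its range is refused whole. The fingers move at their own pace and stop on an object; "force" is the grip in N (left out, the last holds). Time passes only in rows, so rows that repeat a pose let the fingers close. It gives the time, the measured TCP pose, the force and the opening at its end, in the units of the state.
- telemetry.read_state(): the state, without advancing time (a new reading comes with each control period).
- optics.capture(name): name is "scene" or "top"; returns a dict with "image" (480x640x3 uint8, blue, green, red), "camera_matrix" (3x3 intrinsics, pixels), "xyz" and "attitude" of the camera in the world. Camera axes: x right, y down, z forward; pixel columns grow to the right and rows downward; lengths in m; the calibration is good to about 2 mm. A picture is of the moment at which its call begins. There is no depth.
- env.sign_off(): hands the job in, once; it reports no verdict.
The state is a dict: "clock": time; "joint_pos": joint angles; "qd": joint speeds; "effort": joint torques, N m; "position": TCP position; "tcp_rot": TCP orientation; "contact_force": force on the tool from outside, world axes, zero at the start; "wrist_torque": the same for the moment, N m; "finger_gap": finger opening in m.
Only numpy, scipy, OpenCV 4.12 (cv2) and the standard library are available. Lean on these libraries where they do the work, as an engineer would, in place of code of your own. Each camera call takes 0.05 s, during which the arm holds its last target. There are 200 camera calls.

### The job

Pack the three wooden dowels for storage: gently lay (do not drop) the loose dowel lengthwise in the groove on top of the two that lie in the plywood tray and let go of it, then set the white clip cover over the stack, midway along the tray, and press it straight down between the two spring tongues until it snaps past them and both legs stand on the base board. Do not let go: finish while still holding the cover's bar and pressing it firmly down onto the board (about 10 to 20 N). Leave the jar, the cup lid and the brush where they are.

Things in the scene. Friction and masses are not known exactly. Their poses are not given: they have to be found in the camera images.
- tray: Plywood tray, fixed, level. Origin: centre of its underside, on the bench; x along the dowels, z up. Base board 150 x 124 x 6 mm (x, y, z). Low walls along x (outer faces at y = -33 and +33 mm, tops at z = 24) and end stops (inner faces at x = -64 and +64, tops at z = 22) hold two dowels side by side along x. Midway along each long side stands a steel tongue.
- tongue_left (a joint): Springy steel tongue at the tray's +y side, 30 mm wide along x, foot on the base board at tray y = 50 mm, reaching z = 36 mm; a rounded nose points inward 24 mm above the bench, tip at y = 43.5 mm. Value: angle bent outward (rad), 0 at rest; it gives way outward and springs back (about 0.2 when the cover's ridge passes).
- tongue_right (a joint): The same tongue mirrored, at the tray's -y side (foot at y = -50 mm, nose tip at y = -43.5 mm). The cover's legs go down just inside the two noses.
- rod_top_center (a point): Centre of the loose wooden dowel, 28 mm diameter, 120 mm long, 55 g or so, lying flat on the bench at the start (centre 14 mm up). In the groove on top of the other two its centre is 44 mm above the bench, 0 mm in the tray's x and y.
- rod_top: The loose dowel as a body; its x axis runs along the dowel (either end first is the same). Its origin is a point on its round surface and turns with it: use the centre point for the position.
- rod_a_center (a point): Centre of one of the two dowels already in the tray (same size), on the tray's +y side; 20 mm above the bench.
- rod_b_center (a point): Centre of the other dowel in the tray, on the tray's -y side; 20 mm above the bench.
- cover: White plastic clip cover, some 120 g, an upside-down U standing on its two legs. Origin: midway between the feet, at their underside; z up, x along its pull bar. Plate 60 (x) x 86 (y) mm, top 60, underside 56 mm above the origin. Legs 60 mm long in x, inner faces at y = -37 and +37, outer faces -42 and +42 mm. Home: x along the tray's x (either way), feet on the board.
- cover_foot (a point): A point at the cover's origin: midway between the feet of its legs, at their underside. Home, it is 6 mm above the bench in the middle of the tray, and the plate clears the top dowel by 4 mm.
- cover_ridge (a point): Outermost line of the outward ridge on the cover's +y leg, at y = 47 mm, 9 mm above the foot; the ridge starts at the foot and ends 13 mm up; the -y leg has the same. Ridges meet the noses with the feet about 20 mm above the bench; pushing past takes some 9 to 15 N in all, and eases abruptly with the feet at about 13 mm; then it drops freely onto the rigid board.
- cover_grip (a point): Point inside the cover's pull bar, 78 mm above the cover's origin (18 mm above the plate, 12 mm below the bar's top), on its middle axis. The bar is 44 (x) x 14 (y) x 30 (z) mm, standing on the middle of the plate: where to grip the bar, fingers closing along the cover's y.
- jar: Small closed glass jar, 52 mm diameter, 55 mm high, standing on the bench; bystander. Origin: centre of its underside.
- cup_lid: Black round cup lid, 92 mm diameter, 18 mm high, lying on the bench; bystander. Origin: centre of its underside.
- brush: Paint brush lying on the bench beyond the tray; bystander. Flat, wooden handle, some 0.2 m long and 20 mm high, lying along its x axis. Origin: on its underside.
Mind the look-alikes: they are no part of the job. Of the things like the cover, leave any that is black or turquoise; of the rest the larger one is meant.

How it is judged:
By the outcome, as a careful person would: the job done as asked, in the order asked, and still so for the second after the job is handed in, while the arm keeps its last pose, push and grip.
It also fails if it takes over 64 s, if anything falls off the work surface, if the arm or the gripper's body presses on something with over 40 N, if the wrist force passes 120 N, or if a joint passes its speed limit or range.

## Working session

There is one attempt and no reset: what is moved stays moved. The work goes in short steps, Python scripts to look and compute and a tool call to move; the robot and the scene stay as the last step left them, time stands still between calls to the robot, and variables do not carry over. Pictures are saved under pics/ and viewed, about 8 in all and at most 12, crops included, and the job is handed in when it is done.

Besides the shell and the picture viewer there is one more tool, called after "Emit:" by a JSON object that holds its "method" and its "body", one argument or row to a line. servo_tool: Moves the arm, as the interface text tells. Its arguments: {"type":"object","properties":{"deltas":{"type":"array","items":{"type":"number"}},"force":{"type":"number"}},"required":["deltas"]}

```bash
mkdir -p pics; cat > h.py <<'E'
import numpy as np, cv2, pickle
from scipy.spatial.transform import Rotation as R
def rot(q): return R.from_quat(np.asarray(q)[[1,2,3,0]])
def snap(n,f):
    from workcell import optics
    c=optics.capture(n); cv2.imwrite(f'pics/{f}.png',c['image']); pickle.dump(c,open(f'pics/{f}.pkl','wb')); return c
def load(f): return pickle.load(open(f'pics/{f}.pkl','rb'))
def att(c):
    a=np.asarray(c['attitude']); return a if a.shape==(3,3) else rot(a).as_matrix()
def ray(c,u,v,z):
    d=att(c)@np.linalg.solve(c['camera_matrix'],[u,v,1]); o=np.array(c['xyz']); return o+d*(z-o[2])/d[2]
def proj(c,P):
    p=att(c).T@(np.asarray(P,float)-c['xyz']); q=c['camera_matrix']@p; return q[:2]/q[2]
def crop(f,x0,y0,x1,y1,s,out):
    cv2.imwrite(f'pics/{out}.png',cv2.resize(load(f)['image'][y0:y1,x0:x1],None,fx=s,fy=s,interpolation=cv2.INTER_CUBIC))
E
python3 - <<'E'
from h import *
from workcell import telemetry
print(telemetry.read_state())
for n in('scene','top'):
    c=snap(n,n+'0'); print(c['camera_matrix'],c['xyz'],c['attitude'])
E
```

```text
{'clock': 0.0, 'joint_pos': array([-9.28930211e-01,  3.59408148e-01,  1.10531653e-02, -3.63286968e-04,
       -1.22407638e+00, -2.88101655e-01]), 'qd': array([ 1.47060703e-03,  7.36286562e-04, -6.92630137e-04,  5.57492709e-04,
        1.12787556e-03,  6.26580874e-05]), 'effort': array([ 6.24906352e-04, -5.83319879e+01,  2.93416518e+01,  6.93663284e+00,
       -5.92314173e-03, -1.77107459e-06]), 'position': array([ 0.23366237, -0.63277035,  0.23834506]), 'tcp_rot': array([-2.13929384e-04, -1.75900349e-01,  9.84407624e-01,  8.07299859e-04]), 'contact_force': array([-0.05960614, -0.3385285 ,  0.68868037]), 'wrist_torque': array([-0.03327644,  0.04199821, -0.00923566]), 'finger_gap': 0.08485491110597249}
[[451.60372252   0.         317.94866086]
 [  0.         451.60372252 250.91330772]
 [  0.           0.           1.        ]] [ 1.50977589 -0.17699903  0.66278668] [-0.36568908  0.65872028  0.58029626 -0.3092173 ]
[[442.66242445   0.         327.7740835 ]
 [  0.         442.66242445 240.5010187 ]
 [  0.           0.           1.        ]] [ 0.47896453 -0.03049366  1.11919975] [ 0.03177105 -0.69558372  0.71634834 -0.04470952]
```

View pics/scene0.png

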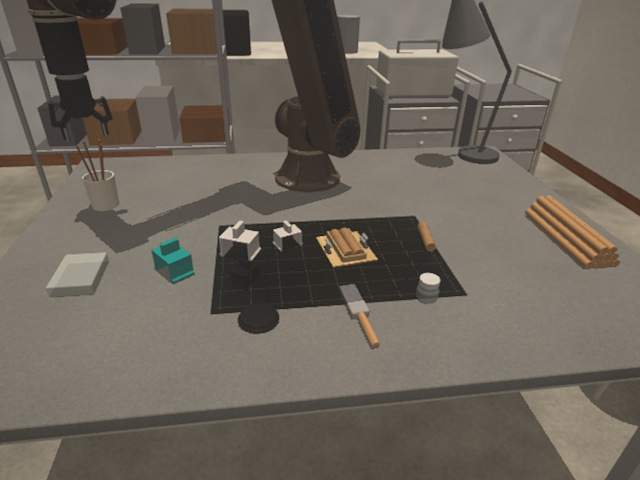

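View pics/top0.png

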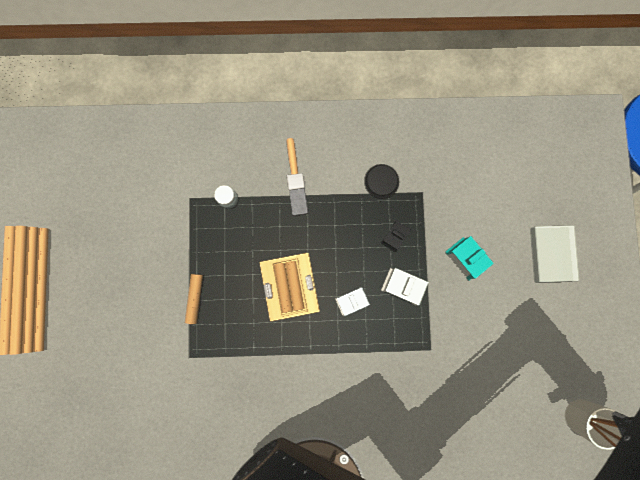

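The scene has these look-alikes for the cover (top-view pixels): white at (405,286), smaller white at (352,301), black at (393,238) and turquoise at (470,257). I choose the larger white one at (405,286). The loose dowel is at (194,300); the bundle at (25,290) is no part of the job. The tray is at (289,287). Now one close crop of the choice.

```bash
python3 - <<'E'
from h import *
im=load('top0')['image']
f=lambda x,y,w,h,s:cv2.resize(im[y:y+h,x:x+w],None,fx=s,fy=s,interpolation=cv2.INTER_CUBIC)
a=f(335,260,100,60,8) # 800x480
cv2.imwrite('pics/c1.png',a)
b=np.hstack([f(255,245,70,85,7),np.zeros((595,6,3),np.uint8),f(180,265,27,85,7)])
cv2.imwrite('pics/c2.png',b); print(b.shape)
E
```

```text
(595, 685, 3)
```

View pics/c1.png

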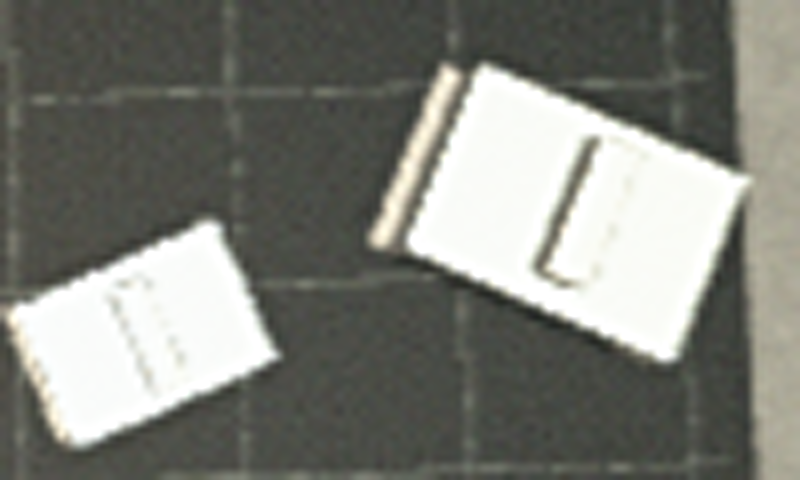

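View pics/c2.png

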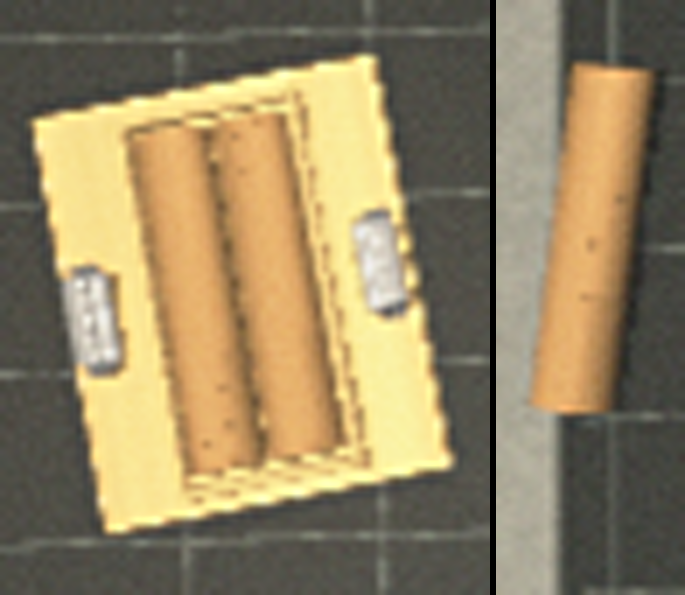

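```bash
python3 - <<'E'
from h import *
t=load('top0'); s=load('scene0')
def m(pts,x0,y0,sc,z,ox=0): return np.array([ray(t,(x-ox+.5)/sc-.5+x0,(y+.5)/sc-.5+y0,z) for x,y in pts])
def rep(n,P):
    c=P.mean(0); e=[np.linalg.norm(P[i]-P[(i+1)%4])*1e3 for i in range(4)]
    d1=(P[1]-P[0]+P[2]-P[3]); d2=(P[2]-P[1]+P[3]-P[0])
    print(n,c.round(4),'edges',np.round(e,1),'dir01',np.degrees(np.arctan2(d1[1],d1[0])).round(1),'dir12',np.degrees(np.arctan2(d2[1],d2[0])).round(1),'scene px',proj(s,c).round(1)); return c
rep('cover plate',m([(480,65),(750,180),(672,362),(405,250)],335,260,8,.060))
rep('bar top',m([(597,138),(646,150),(600,288),(548,268)],335,260,8,.090))
rep('small',m([(8,312),(213,220),(280,355),(72,448)],335,260,8,.045))
T=rep('tray',m([(33,120),(375,55),(453,465),(105,532)],255,245,7,.006))
rep('dowel',m([(572,62),(655,68),(614,413),(533,405)],180,265,7,.014,496))
rep('rods',m([(128,128),(285,112),(345,452),(185,475)],255,245,7,.020))
crops=[]
cv2.imwrite('pics/c3.png',np.vstack([cv2.resize(s['image'][y:y+55,x:x+150],None,fx=5,fy=5,interpolation=cv2.INTER_CUBIC) for x,y in((215,217),(310,215))]))
E
```

```text
cover plate [ 0.4784 -0.2366  0.06  ] edges [87.4 59.2 85.7 59.8] dir01 -114.6 dir12 154.5 scene px [237.8 233.7]
bar top [ 0.4791 -0.2369  0.09  ] edges [14.6 42.3 16.1 40.4] dir01 -109.3 dir12 157.6 scene px [236.8 223.7]
small [ 0.4466 -0.107   0.045 ] edges [67.8 45.  68.5 44.7] dir01 -67.9 dir12 -156.0 scene px [286.7 229.9]
tray [0.4875 0.0474 0.006 ] edges [124.7 148.7 125.2 148.4] dir01 -80.9 dir12 -170.8 scene px [344.6 246.7]
dowel [0.465  0.2825 0.014 ] edges [ 29.4 120.9  28.4 120.1] dir01 -96.6 dir12 173.5 scene px [425.1 235.3]
rods [0.4877 0.0485 0.02  ] edges [ 55.8 121.3  56.5 123.4] dir01 -84.8 dir12 -171.5 scene px [345.3 242.4]
```

View pics/c3.png

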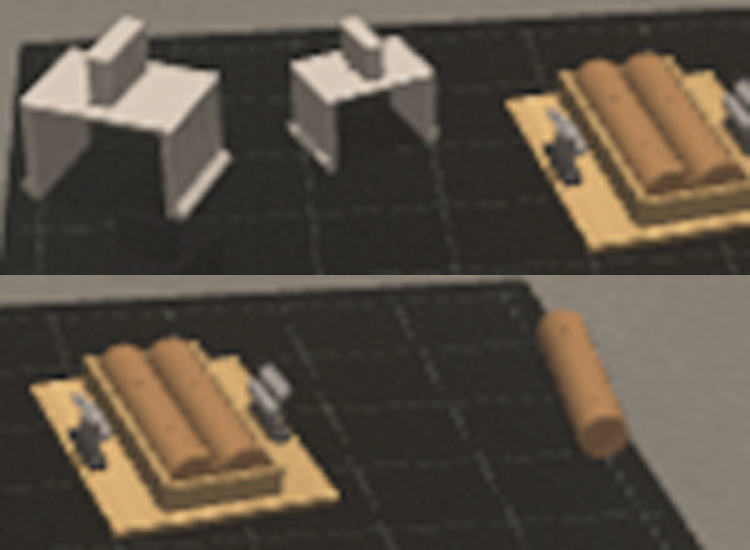

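Checks agree: the chosen white cover measures 86.5 x 59.5 mm (the other is 68 x 45). Tray yaw is about 9.1°, the dowel's −6.5°, the cover's −25°. In the scene crop the big cover is at (238,234), the tray at (345,247) and the dowel at (425,235). Now I'll write a move calculator and go to the dowel.

```bash
cat > go.py <<'E'
import sys; from h import *
from workcell import telemetry
x,y,z,yaw=map(float,sys.argv[1:5]); s=telemetry.read_state()
C=rot(s['tcp_rot']); T=R.from_euler('z',yaw,degrees=True)*R.from_euler('x',180,degrees=True)
d=C.inv().apply(np.array([x,y,z])-s['position'])/.025; w=np.degrees((C.inv()*T).as_rotvec())/5
print('t %.2f'%s['clock'],'pos',s['position'].round(4),'gap %.4f'%s['finger_gap'],'F',s['contact_force'].round(1),'q',s['joint_pos'].round(2))
print('d',d.round(3),'w',w.round(3))
E
python3 go.py .554 .272 .12 173.5
```

```text
t 0.10 pos [ 0.2337 -0.6328  0.2385] gap 0.0855 F [-0.5 -0.7 -0.2] q [-0.93  0.36  0.01 -0.   -1.22 -0.29]
d [-24.556  29.506   4.78 ] w [ 0.017 -0.006  5.353]
```

Emit:
{"method": "servo_tool", "body": {
  "deltas": [0.36,-24.5,29.5,0,0,0,5.35,0.36,-24.5,29.5,0,0,0,5.35,0.36,-24.5,29.5,0,0,0,5.35,0.36,-24.5,29.5,0,0,0,5.35,0.36,-24.5,29.5,0,0,0,5.35,0.36,-24.5,29.5,0,0,0,5.35,0.36,-24.5,29.5,0,0,0,5.35,0.36,-24.5,29.5,0,0,0,5.35,0.36,-24.5,29.5,0,0,0,5.35,0.36,-24.5,29.5,0,0,0,5.35,0.36,-24.5,29.5,0,0,0,5.35,0.36,-24.5,29.5,0,0,0,5.35],
  "force": 40
}}

```text
clock: 1.3
position: [0.4322, -0.0689, 0.2396]
tcp_rot: [-0.0, 0.056, 0.998, 0.001]
contact_force: [1.6, -1.0, -0.1]
finger_gap: 0.0308
```

```bash
python3 go.py .554 .272 .06 173.5
```

```text
t 1.30 pos [ 0.4322 -0.0689  0.2396] gap 0.0308 F [ 1.6 -1.  -0.1] q [ 0.29 -0.05 -0.48 -0.   -1.14 -1.98]
d [-3.305 14.085  7.207] w [ 0.018 -0.002  0.006]
```

Emit:
{"method": "servo_tool", "body": {
  "deltas": [0.36,-3.3,14.1,3,0,0,0,0.36,-3.3,14.1,3,0,0,0,0.36,-3.3,14.1,3,0,0,0,0.36,-3.3,14.1,3,0,0,0,0.36,-3.3,14.1,3,0,0,0,0.36,-3.3,14.1,3,0,0,0,0.36,-3.3,14.1,7.6,0,0,0,0.36,-3.3,14.1,7.6,0,0,0,0.36,-3.3,14.1,7.6,0,0,0,0.36,-3.3,14.1,7.6,0,0,0,0.36,-3.3,14.1,7.6,0,0,0,0.36,-3.3,14.1,7.6,0,0,0]
}}

```text
clock: 2.5
position: [0.5544, 0.2724, 0.0515]
tcp_rot: [0.001, 0.056, 0.998, 0.001]
contact_force: [-0.1, 0.4, 0.2]
finger_gap: 0.0305
```

```bash
python3 go.py .554 .272 .026 173.5; python3 - <<'E'
from h import *
from workcell import telemetry
c=snap('scene','s1'); p=telemetry.read_state()['position']
u=proj(c,p); print(u); x,y=(u-[40,35]).astype(int); print(x,y)
for k in(-10,0,10,20): print(k,(proj(c,p-[0,0,k/1e3])-[x,y])*8)
crop('s1',x,y,x+90,y+60,8,'c4')
E
```

```text
t 2.50 pos [0.5544 0.2724 0.0515] gap 0.0305 F [-0.1  0.4  0.2] q [ 0.77  0.44 -0.34 -0.   -0.79 -2.45]
d [ 0.017 -0.022  1.021] w [0.031 0.012 0.006]
[434.92474524 240.42387042]
394 205
-10 [332.2338416  257.15254288]
0 [327.3979619  283.39096338]
10 [322.60623902 309.38979871]
20 [317.8580709  335.15231547]
```

View pics/c4.png

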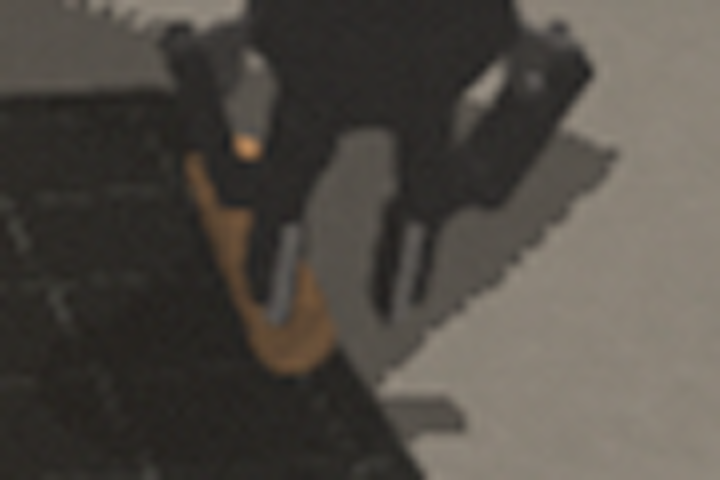

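The gripper is over the bench beside the dowel: the fingertips at crop pixels (270,322) and (388,320) are about 8 mm below the TCP, as specified. The dowel end is at (290,370). I'll grasp with the tips 5 mm below the dowel axis, so that they clear the lower dowels.

```bash
python3 go.py .465 .2825 .017 173.5
```

```text
t 2.55 pos [0.5547 0.2725 0.0522] gap 0.0308 F [0.4 0.4 1. ] q [ 0.77  0.44 -0.34 -0.   -0.79 -2.45]
d [ 3.611 -0.014  1.4  ] w [0.042 0.021 0.003]
```

Emit:
{"method": "servo_tool", "body": {
  "deltas": [0.6,0,0,0,0,0,0,0.6,3.61,0,-0.2,0.04,0.02,0,0.6,3.61,0,-0.2,0.04,0.02,0,0.6,3.61,0,0,0.04,0.02,0,0.6,3.61,0,1.0,0.04,0.02,0,0.6,3.61,0,1.4,0.04,0.02,0,0.6,3.61,0,1.4,0.04,0.02,0,0.25,3.61,0,1.4,0.04,0.02,0,0.2,3.61,0,1.4,0.04,0.02,0,0.2,3.61,0,1.4,0.04,0.02,0,0.2,3.61,0,1.4,0.04,0.02,0,0.2,3.61,0,1.4,0.04,0.02,0],
  "force": 30
}}

```text
clock: 3.75
position: [0.4658, 0.2831, 0.0179]
tcp_rot: [0.001, 0.056, 0.998, 0.001]
contact_force: [0.9, -1.8, 6.4]
finger_gap: 0.027
```

```bash
python3 go.py .4877 .048 .10 189.1
```

```text
t 3.75 pos [0.4658 0.2831 0.0179] gap 0.0270 F [ 0.9 -1.8  6.4] q [ 0.91  0.39 -0.53  0.   -0.64 -2.59]
d [-1.936 -9.243 -3.292] w [ 0.012  0.016 -3.115]
```

Emit:
{"method": "servo_tool", "body": {
  "deltas": [0.2,0,0,-1,0,0,0,0.2,0,0,-2.5,0,0,0,0.2,0,0,-3.3,0,0,0,0.2,-0.4,-2,-3.3,0,0,-0.6,0.2,-0.8,-4,-3.3,0,0,-1.2,0.2,-1.2,-6,-3.3,0,0,-1.9,0.2,-1.6,-7.6,-3.3,0,0,-2.5,0.2,-1.94,-8.8,-3.3,0,0,-3.1,0.2,-1.94,-9.24,-3.3,0,0,-3.12,0.2,-1.94,-9.24,-3.3,0,0,-3.12,0.2,-1.94,-9.24,-3.3,0,0,-3.12,0.2,-1.94,-9.24,-3.3,0,0,-3.12]
}}

```text
clock: 4.95
position: [0.488, 0.0489, 0.1002]
tcp_rot: [0.001, -0.08, 0.997, 0.001]
contact_force: [-0.1, 0.3, -0.1]
finger_gap: 0.0267
```

```bash
python3 go.py .4877 .048 .05 189.1; python3 - <<'E'
from h import *
c=snap('top','t2'); s=snap('scene','s2')
a=cv2.resize(c['image'][240:330,245:335],None,fx=6,fy=6,interpolation=cv2.INTER_CUBIC)[:, :400]
f=lambda i,x,y,w,h,k:cv2.resize(i[y:y+h,x:x+w],None,fx=k,fy=k,interpolation=cv2.INTER_CUBIC)
cv2.imwrite('pics/c5.png',np.hstack([f(c['image'],257,243,65,85,6),f(s['image'],312,200,66,85,6)]))
E
```

```text
t 4.95 pos [0.488  0.0489 0.1002] gap 0.0267 F [-0.1  0.3 -0.1] q [ 0.5   0.2  -0.57 -0.   -0.8  -1.91]
d [ 0.02  -0.037  2.009] w [0.011 0.02  0.012]
```

View pics/c5.png

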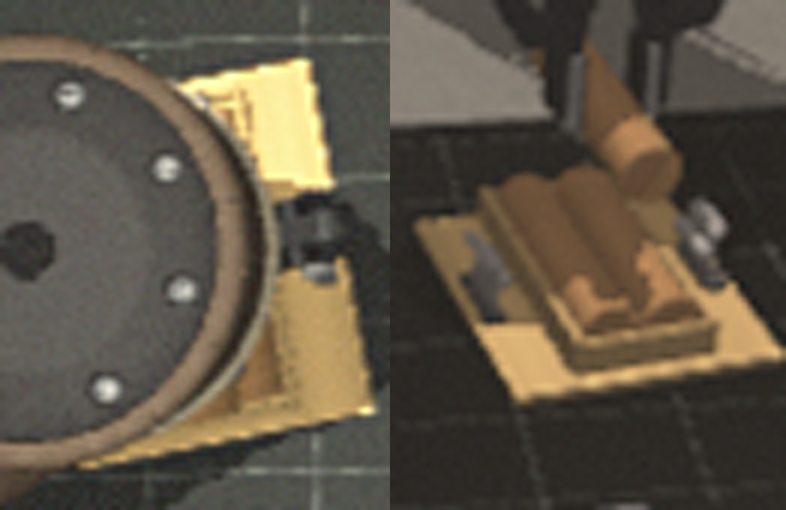

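The dowel is held parallel above the tray; its near end disc is at about scene pixel (356,228). I'll check this against the prediction for a level grasp.

```bash
python3 - <<'E'
from h import *
s=load('s2'); c=np.array([.488,.0489,.0963]); u=np.array([np.cos(np.radians(9.1)),np.sin(np.radians(9.1)),0])
n=np.array([-u[1],u[0],0])
cr=lambda P:(((proj(s,P)-[312,200])*6)+[390,0]).round(0)
print('held near end',cr(c+.06*u),'bottom',cr(c+.06*u-[0,0,.014]),'top',cr(c+.06*u+[0,0,.014]))
t=np.array([.4877,.048,.0])
for k in(1,-1): print('rod near end top',cr(t+.06*u+k*.014*n+[0,0,.034]),'end stop board corner',cr(t+.075*u+k*.062*n+[0,0,.006]))
E
python3 go.py .4877 .048 .0485 189.1
```

```text
held near end [648. 172.] bottom [646. 201.] top [650. 143.]
rod near end top [667. 293.] end stop board corner [778. 349.]
rod near end top [607. 302.] end stop board corner [510. 391.]
t 5.05 pos [0.4879 0.049  0.1002] gap 0.0265 F [-0.5 -0.3 -0.1] q [ 0.5   0.2  -0.57 -0.   -0.8  -1.91]
d [ 0.017 -0.04   2.067] w [0.01  0.018 0.019]
```

Emit:
{"method": "servo_tool", "body": {
  "deltas": [0.2,0,-0.04,1,0,0,0,0.2,0,-0.04,1.8,0,0,0,0.2,0,-0.04,1.88,0,0,0,0.2,0,-0.04,1.96,0,0,0,0.2,0,-0.04,2.0,0,0,0,0.2,0,-0.04,2.04,0,0,0,0.2,0,-0.04,2.07,0,0,0,0.2,0,-0.04,2.07,0,0,0]
}}

```text
clock: 5.85
position: [0.4883, 0.0481, 0.0488]
tcp_rot: [0.001, -0.08, 0.997, 0.001]
contact_force: [-0.9, -0.1, -1.0]
finger_gap: 0.0268
```

```bash
python3 go.py .4877 .048 .0475 189.1
```

```text
t 5.85 pos [0.4883 0.0481 0.0488] gap 0.0268 F [-0.9 -0.1 -1. ] q [ 0.5   0.27 -0.63 -0.   -0.67 -1.91]
d [ 0.025 -0.002  0.052] w [0.013 0.026 0.019]
```

Emit:
{"method": "servo_tool", "body": {
  "deltas": [0.2,0,0,0.02,0,0,0,0.2,0,0,0.04,0,0,0,0.2,0,0,0.06,0,0,0,0.2,0,0,0.06,0,0,0]
}}

```text
clock: 6.25
position: [0.4885, 0.0485, 0.0483]
tcp_rot: [0.001, -0.08, 0.997, 0.001]
contact_force: [-4.5, 2.3, 12.5]
finger_gap: 0.0269
```

```bash
python3 go.py .4877 .048 .0475 189.1
```

```text
t 6.25 pos [0.4885 0.0485 0.0483] gap 0.0269 F [-4.5  2.3 12.5] q [ 0.5   0.28 -0.63 -0.   -0.66 -1.91]
d [ 0.036 -0.013  0.031] w [0.015 0.035 0.023]
```

Emit:
{"method": "servo_tool", "body": {
  "deltas": [0.2,0,0,0.0,0,0,0,0.36,0,0,0.0,0,0,0,0.45,0,0,0.0,0,0,0,0.5,0,0,0,0,0,0,0.5,0,0,-0.3,0,0,0,0.5,0,0,-1,0,0,0,0.5,0,0,-3,0,0,0,0.5,0,0,-5,0,0,0,0.5,0,0,-6,0,0,0,0.5,0,0,-6,0,0,0]
}}

```text
clock: 7.25
position: [0.4903, 0.0489, 0.2032]
tcp_rot: [0.005, -0.081, 0.997, 0.002]
contact_force: [-0.0, 0.5, -0.1]
finger_gap: 0.0427
```

```bash
python3 go.py .4787 -.2367 .20 155
```

```text
t 7.25 pos [0.4903 0.0489 0.2032] gap 0.0427 F [-0.   0.5 -0.1] q [ 0.5   0.08 -0.44  0.   -1.04 -1.91]
d [  2.295 -11.201   0.067] w [0.073 0.114 6.849]
```

Now I move above the cover. From there the top camera also has a clear view of the placed dowel.

Emit:
{"method": "servo_tool", "body": {
  "deltas": [0.45,2.3,-11.2,0,0.07,0.11,6.85,0.45,2.3,-11.2,0,0.07,0.11,6.85,0.45,2.3,-11.2,0,0.07,0.11,6.85,0.45,2.3,-11.2,0,0.07,0.11,6.85,0.45,2.3,-11.2,0,0.07,0.11,6.85,0.45,2.3,-11.2,0,0.07,0.11,6.85,0.45,2.3,-11.2,0,0.07,0.11,6.85,0.45,2.3,-11.2,0,0.07,0.11,6.85,0.45,2.3,-11.2,0,0.07,0.11,6.85]
}}

```text
clock: 8.15
position: [0.4782, -0.2362, 0.2013]
tcp_rot: [-0.0, 0.216, 0.976, 0.0]
contact_force: [0.4, 0.3, -0.3]
finger_gap: 0.0383
```

```bash
python3 go.py .4787 -.2367 .12 155; python3 - <<'E'
from h import *
c=snap('top','t3'); s=snap('scene','s3')
f=lambda i,x,y,w,h,k:cv2.resize(i[y:y+h,x:x+w],None,fx=k,fy=k,interpolation=cv2.INTER_CUBIC)
cv2.imwrite('pics/c6.png',np.hstack([f(c['image'],257,243,65,85,6),f(s['image'],312,205,66,85,6)]))
E
```

```text
t 8.15 pos [ 0.4782 -0.2362  0.2013] gap 0.0383 F [ 0.4  0.3 -0.3] q [-0.09  0.16 -0.35 -0.   -1.06 -1.92]
d [-0.026 -0.011  3.253] w [ 0.003 -0.006  0.001]
```

View pics/c6.png

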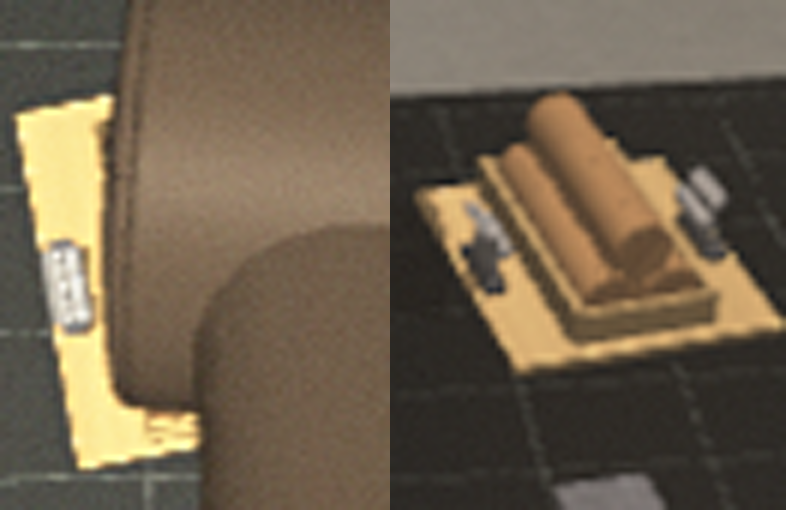

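The dowel lies in the groove, lengthwise between the end stops (near end disc at crop pixel (645,252)), and is released. Next I grip the cover's bar.

Emit:
{"method": "servo_tool", "body": {
  "deltas": [0.45,0,0,2,0,0,0,0.45,0,0,3.5,0,0,0,0.45,0,0,4.5,0,0,0,0.45,0,0,5.0,0,0,0,0.45,0,0,5.2,0,0,0,0.45,0,0,5.2,0,0,0,0.05,0,0,5.2,0,0,0,0.05,0,0,5.2,0,0,0,0.05,0,0,5.2,0,0,0,0.05,0,0,5.2,0,0,0,0.05,0,0,5.2,0,0,0],
  "force": 80
}}

```text
clock: 9.35
position: [0.4798, -0.2359, 0.0732]
tcp_rot: [0.002, 0.216, 0.976, 0.0]
contact_force: [0.4, 2.1, 6.7]
finger_gap: 0.0126
```

```bash
python3 go.py .4787 -.2367 .20 155
```

```text
t 9.35 pos [ 0.4798 -0.2359  0.0732] gap 0.0126 F [0.4 2.1 6.7] q [-0.09  0.3  -0.51  0.   -0.76 -1.92]
d [ 0.013 -0.042 -5.073] w [0.012 0.034 0.019]
```

```bash
python3 go.py .4877 .0487 .20 189.1
```

```text
t 9.35 pos [ 0.4798 -0.2359  0.0732] gap 0.0126 F [0.4 2.1 6.7] q [-0.09  0.3  -0.51  0.   -0.76 -1.92]
d [ 4.493 10.464 -5.075] w [ 2.000e-03  3.700e-02 -6.801e+00]
```

Emit:
{"method": "servo_tool", "body": {
  "deltas": [0.05,0,0,-0.5,0,0,0,0.05,0,0,-1.5,0,0,0,0.05,0,0,-3,0,0,0,0.05,0,0,-4.5,0,0,0,0.05,0,0,-5.1,0,0,0,0.05,0,0,-5.1,0,0,0]
}}

```text
clock: 9.95
position: [0.4808, -0.2363, 0.2047]
tcp_rot: [0.005, 0.216, 0.976, 0.0]
contact_force: [0.4, -0.5, -0.2]
finger_gap: 0.0123
```

```bash
python3 go.py .4877 .0487 .20 189.1
```

```text
t 9.95 pos [ 0.4808 -0.2363  0.2047] gap 0.0123 F [ 0.4 -0.5 -0.2] q [-0.09  0.15 -0.35  0.   -1.06 -1.92]
d [ 4.548 10.457  0.173] w [-1.000e-03  1.100e-01 -6.799e+00]
```

Emit:
{"method": "servo_tool", "body": {
  "deltas": [0.05,0.5,1.2,0.17,0,0.1,-0.8,0.05,1.1,2.6,0.17,0,0.1,-1.7,0.05,1.8,4.2,0.17,0,0.1,-2.7,0.05,2.5,5.8,0.17,0,0.1,-3.8,0.05,3.2,7.3,0.17,0,0.1,-4.8,0.05,3.9,8.9,0.17,0,0.1,-5.8,0.05,4.4,10.1,0.17,0,0.1,-6.6,0.05,4.55,10.46,0.17,0,0.11,-6.8,0.05,4.55,10.46,0.17,0,0.11,-6.8,0.05,4.55,10.46,0.17,0,0.11,-6.8,0.05,4.55,10.46,0.17,0,0.11,-6.8]
}}

```text
clock: 11.05
position: [0.4874, 0.0478, 0.1999]
tcp_rot: [-0.0, -0.079, 0.997, -0.0]
contact_force: [0.2, -0.8, -0.4]
finger_gap: 0.0127
```

```bash
python3 go.py .4877 .0487 .125 189.1
```

```text
t 11.05 pos [0.4874 0.0478 0.1999] gap 0.0127 F [ 0.2 -0.8 -0.4] q [ 0.5   0.08 -0.44  0.   -1.04 -1.91]
d [-0.018  0.035  2.995] w [-0.003 -0.008 -0.019]
```

Emit:
{"method": "servo_tool", "body": {
  "deltas": [0.05,0,0.03,1,0,0,0,0.05,0,0.03,2,0,0,0,0.05,0,0.03,3,0,0,0,0.05,0,0.03,3.28,0,0,0,0.05,0,0.03,3.28,0,0,0,0.05,0,0.03,3.28,0,0,0]
}}

```text
clock: 11.65
position: [0.488, 0.0483, 0.1188]
tcp_rot: [0.0, -0.078, 0.997, -0.0]
contact_force: [0.1, 0.5, -0.3]
finger_gap: 0.0128
```

```bash
python3 go.py .4877 .0487 .095 189.1; python3 - <<'E'
from h import *
from workcell import telemetry
s=snap('scene','s4'); p=telemetry.read_state()['position']
crop('s4',300,190,400,270,8,'c7')
y=np.radians(9.1); u=np.array([np.cos(y),np.sin(y),0]); n=np.array([-u[1],u[0],0])
cr=lambda P:((proj(s,P)-[300,190])*8+3.5).round(0)
o=p-[0,0,.0732]
for k in(1,-1): print('foot outer near',cr(o+.03*u+k*.042*n),'ridge near 9mm',cr(o+.03*u+k*.047*n+[0,0,.009]),'plate near',cr(o+.03*u+k*.043*n+[0,0,.06]))
t=np.array([.4877,.0482,0])
for k in(1,-1): print('board',cr(t+.075*u+k*.062*n+[0,0,.006]),'tongue top near inner',cr(t+.015*u+k*.047*n+[0,0,.036]))
E
```

```text
t 11.65 pos [0.488  0.0483 0.1188] gap 0.0128 F [ 0.1  0.5 -0.3] q [ 0.5   0.17 -0.55  0.   -0.85 -1.92]
d [0.008 0.018 0.952] w [-0.004  0.004 -0.024]
foot outer near [520. 385.] ridge near 9mm [536. 360.] plate near [536. 225.]
foot outer near [280. 420.] ridge near 9mm [266. 399.] plate near [284. 259.]
board [617. 548.] tongue top near inner [514. 385.]
board [260. 605.] tongue top near inner [249. 424.]
```

View pics/c7.png

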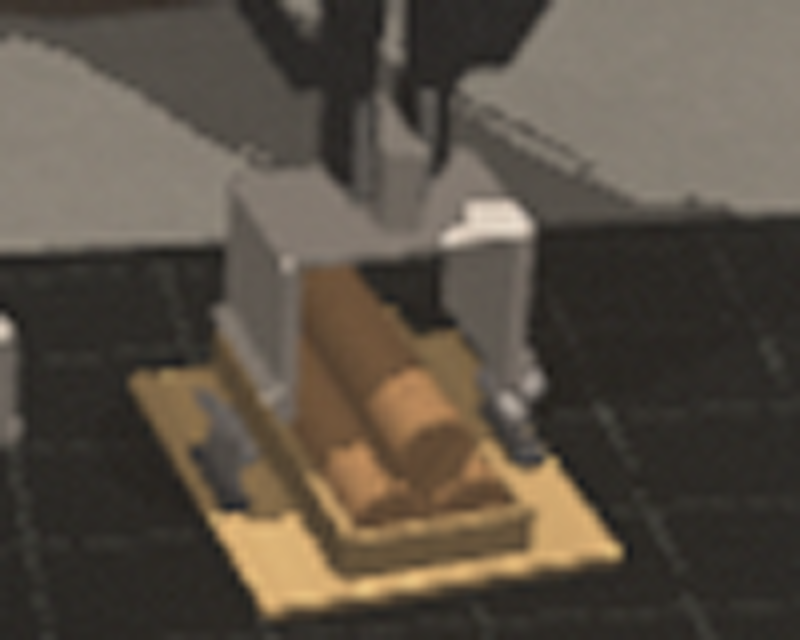

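The cover is above the stack, straddling it: near plate corners at (288,262) and (533,230), board corners at (265,613) and (622,552). Relative to the predictions, the tray lies about 1 mm more toward +y, so I correct and lower to just above the noses.

Emit:
{"method": "servo_tool", "body": {
  "deltas": [0.05,-0.02,0.04,0,0,0,0,0.05,-0.02,0.04,0.3,0,0,0,0.05,-0.02,0.04,0.6,0,0,0,0.05,-0.02,0.04,0.79,0,0,0,0.05,-0.02,0.04,0.79,0,0,0,0.05,-0.02,0.04,0.79,0,0,0],
  "force": 100
}}

```text
clock: 12.3
position: [0.4884, 0.0496, 0.0991]
tcp_rot: [0.0, -0.078, 0.997, -0.0]
contact_force: [0.1, 0.5, -0.5]
finger_gap: 0.0123
```

```bash
python3 go.py .4885 .0492 .0922 189.1; python3 - <<'E'
from h import *
s=snap('scene','s5'); crop('s5',310,200,385,265,10,'c8')
E
```

```text
t 12.30 pos [0.4884 0.0496 0.0991] gap 0.0123 F [ 0.1  0.5 -0.5] q [ 0.5   0.2  -0.57  0.   -0.8  -1.92]
d [-0.002 -0.015  0.275] w [-0.003  0.006 -0.021]
```

View pics/c8.png

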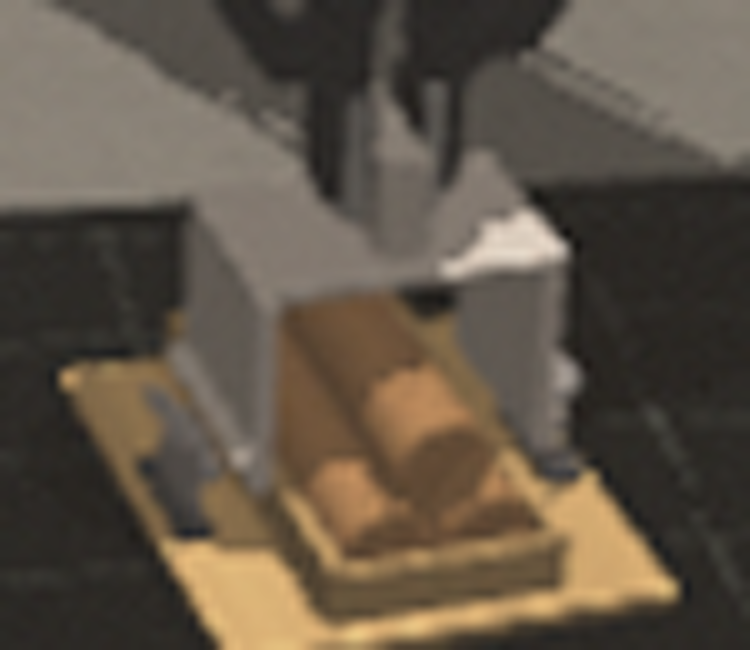

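```bash
python3 - <<'E'
from h import *
from scipy.optimize import least_squares
def fit(s,x0,y0,k,obs,loc,z,g):
    px=(np.array(obs)+.5)/k-.5+[x0,y0]
    def W(p):
        c,n=np.cos(p[2]),np.sin(p[2]); return np.array([[p[0]+c*a-n*b,p[1]+n*a+c*b,z] for a,b in loc])
    r=least_squares(lambda p:(np.array([proj(s,q) for q in W(p)])-px).ravel(),g)
    print((r.x[:2]*1e3).round(1),np.degrees(r.x[2]).round(2),'res px',np.abs(r.fun).max().round(2))
g=[.488,.049,.16]; B=[(.075,.062),(.075,-.062),(-.075,-.062)]; P=[(.03,-.043),(.03,.043),(-.03,-.043),(-.03,.043)]
a,b=load('s4'),load('s5')
fit(a,300,190,8,[(622,552),(265,613),(130,378)],B,.006,g)
fit(b,310,200,10,[(680,592),(62,376)],[B[0],B[2]],.006,g)
fit(a,300,190,8,[(288,262),(533,230),(230,180)],P[:3],.1188-.0132,g)
fit(b,310,200,10,[(275,300),(570,262),(190,203),(490,152)],P,.0991-.0132,g)
E
```

```text
[491.2  49. ] 9.3 res px 0.2
[492.   49.1] 9.59 res px 0.09
[490.5  48.7] 9.19 res px 0.67
[494.5  50.5] 10.98 res px 0.88
```

The fits agree to about 1 mm: the tray centre, in TCP terms, is near (0.489, 0.0487). I shift −0.8 mm in y and start pressing.

Emit:
{"method": "servo_tool", "body": {
  "deltas": [0.05,0,-0.03,0,0,0,0,0.05,0,-0.03,0.1,0,0,0,0.05,0,-0.03,0.2,0,0,0,0.05,0,-0.03,0.3,0,0,0,0.05,0,-0.03,0.36,0,0,0,0.05,0,-0.03,0.36,0,0,0]
}}

```text
clock: 12.95
position: [0.4895, 0.0491, 0.0907]
tcp_rot: [0.001, -0.079, 0.997, 0.0]
contact_force: [1.0, 0.2, 3.1]
finger_gap: 0.0121
```

```bash
python3 go.py .4888 .0487 .0792 189.1
```

```text
t 12.95 pos [0.4895 0.0491 0.0907] gap 0.0121 F [1.  0.2 3.1] q [ 0.5   0.21 -0.58  0.   -0.77 -1.92]
d [ 0.031 -0.013  0.462] w [-0.001  0.029 -0.015]
```

Emit:
{"method": "servo_tool", "body": {
  "deltas": [0.05,0.02,-0.01,0.06,0,0,0,0.05,0.02,-0.01,0.12,0,0,0,0.05,0.02,-0.01,0.18,0,0,0,0.05,0.02,-0.01,0.24,0,0,0,0.05,0.02,-0.01,0.24,0,0,0]
}}

```text
clock: 13.45
position: [0.4892, 0.049, 0.0843]
tcp_rot: [0.001, -0.079, 0.997, 0.0]
contact_force: [2.8, 0.4, -4.2]
finger_gap: 0.012
```

```bash
python3 go.py .4888 .0487 .0792 189.1
```

```text
t 13.45 pos [0.4892 0.049  0.0843] gap 0.0120 F [ 2.8  0.4 -4.2] q [ 0.5   0.22 -0.59  0.   -0.76 -1.92]
d [ 0.017 -0.009  0.206] w [ 0.003  0.034 -0.018]
```

It has snapped past the noses: the force eased from push to slight pull with the feet near 11 mm. Down to the board now.

Emit:
{"method": "servo_tool", "body": {
  "deltas": [0.05,0,0,0.06,0,0,0,0.05,0,0,0.12,0,0,0,0.05,0,0,0.17,0,0,0,0.05,0,0,0.2,0,0,0,0.05,0,0,0.2,0,0,0]
}}

```text
clock: 13.95
position: [0.4891, 0.0489, 0.0793]
tcp_rot: [0.001, -0.079, 0.997, 0.0]
contact_force: [0.3, 0.2, -0.5]
finger_gap: 0.012
```

```bash
python3 go.py .4888 .0487 .0792 189.1
```

```text
t 13.95 pos [0.4891 0.0489 0.0793] gap 0.0120 F [ 0.3  0.2 -0.5] q [ 0.5   0.23 -0.6   0.   -0.74 -1.92]
d [ 0.014 -0.005  0.003] w [ 0.001  0.031 -0.017]
```

Emit:
{"method": "servo_tool", "body": {
  "deltas": [0.05,0,0,0.03,0,0,0,0.05,0,0,0.05,0,0,0,0.05,0,0,0.06,0,0,0,0.05,0,0,0.06,0,0,0]
}}

```text
clock: 14.35
position: [0.4892, 0.0489, 0.0778]
tcp_rot: [0.001, -0.079, 0.997, 0.0]
contact_force: [0.2, -0.3, -0.6]
finger_gap: 0.0119
```

```bash
python3 go.py .4888 .0487 .0792 189.1
```

```text
t 14.35 pos [0.4892 0.0489 0.0778] gap 0.0119 F [ 0.2 -0.3 -0.6] q [ 0.5   0.23 -0.6   0.   -0.74 -1.92]
d [ 0.015 -0.006 -0.054] w [ 0.001  0.032 -0.017]
```

Emit:
{"method": "servo_tool", "body": {
  "deltas": [0.05,0,0,0.03,0,0,0,0.05,0,0,0.06,0,0,0,0.05,0,0,0.06,0,0,0]
}}

```text
clock: 14.65
position: [0.4895, 0.0489, 0.0776]
tcp_rot: [0.002, -0.079, 0.997, 0.0]
contact_force: [-4.4, 0.7, 12.8]
finger_gap: 0.0121
```

Contact with the board at 12.8 N. I'll check that it holds, and take a picture.

```bash
python3 - <<'E'
from h import *
s=snap('scene','s6'); crop('s6',310,200,385,265,10,'c9')
from workcell import telemetry
for i in range(4):
    snap('scene','tmp'); r=telemetry.read_state(); print(r['clock'],r['position'].round(4),r['contact_force'].round(1),r['wrist_torque'].round(2))
E
```

```text
14.75 [0.4895 0.0489 0.0776] [-4.6  0.8 12.5] [-0.02  1.94 -0.06]
14.8 [0.4894 0.0489 0.0776] [-4.6  1.5 14. ] [ 0.07  1.96 -0.05]
14.85 [0.4895 0.049  0.0776] [-5.4  0.1 13.7] [ 0.14  1.84 -0.01]
14.9 [0.4895 0.0489 0.0776] [-4.9  0.6 14.2] [ 0.06  1.93 -0.  ]
```

View pics/c9.png

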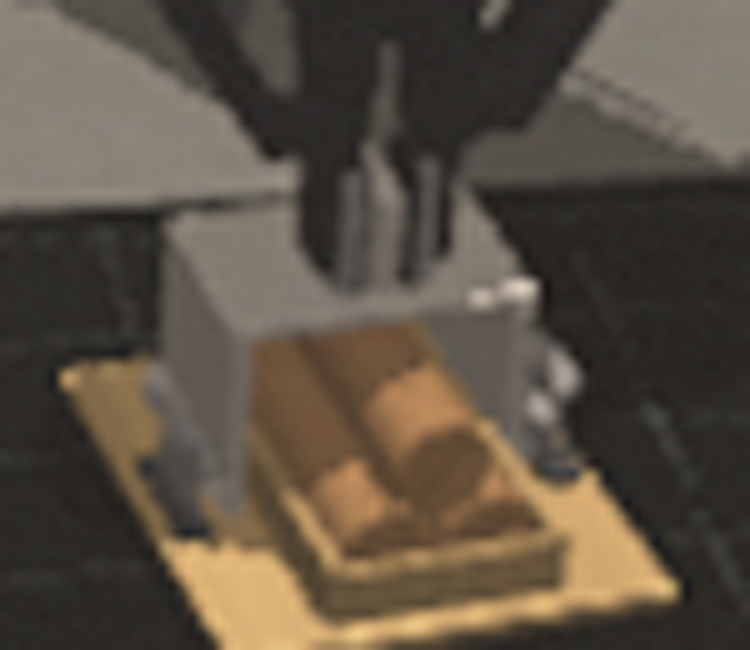

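```bash
python3 - <<'E'
from h import *
s=load('s6'); y=np.radians(9.3); u=np.array([np.cos(y),np.sin(y),0]); n=np.array([-u[1],u[0],0])
cr=lambda P:((proj(s,P)-[310,200]+.5)*10-.5).round(0)
t=np.array([.4914,.049,0])   # tray as this camera sees it
for h in(.006,.013,.020,.026):
    print(h*1e3,'plate NL NR FL FR',*[cr(t+a*u+b*n+[0,0,h+.06]) for a,b in((.03,-.043),(.03,.043),(-.03,-.043),(-.03,.043))],'foot NL',cr(t+.03*u-.042*n+[0,0,h]),'FL',cr(t-.03*u-.042*n+[0,0,h]),'NR',cr(t+.03*u+.042*n+[0,0,h]))
a=cv2.resize(load('s5')['image'][195:260,310:350],None,fx=9,fy=9,interpolation=cv2.INTER_CUBIC)
b=cv2.resize(s['image'][195:260,310:350],None,fx=9,fy=9,interpolation=cv2.INTER_CUBIC)
cv2.imwrite('pics/c10.png',np.clip(np.hstack([a,b])*1.6,0,255).astype(np.uint8))
E
```

```text
6.0 plate NL NR FL FR [254. 366.] [564. 321.] [181. 255.] [480. 214.] foot NL [249. 560.] FL [178. 445.] NR [544. 514.]
13.0 plate NL NR FL FR [255. 343.] [566. 298.] [182. 232.] [482. 191.] foot NL [250. 538.] FL [179. 423.] NR [546. 492.]
20.0 plate NL NR FL FR [256. 319.] [568. 275.] [183. 209.] [484. 169.] foot NL [251. 516.] FL [180. 401.] NR [547. 470.]
26.0 plate NL NR FL FR [256. 299.] [569. 255.] [183. 190.] [485. 149.] foot NL [251. 496.] FL [180. 382.] NR [549. 451.]
```

The picture is suspicious: the plate's near edge is at (238,335)–(530,297), but home predicts (254,366)–(564,321). The wrist torque of 1.9 N m also points to off-centre contact. I'll fit the cover's full pose with the pixels I read, using the earlier picture as a baseline.

```bash
python3 - <<'E'
from h import *
from scipy.optimize import least_squares
L=np.array([(.03,-.043,.06),(.03,.043,.06),(-.03,-.043,.06),(-.03,.043,.06),(.03,-.042,0)])
def fit(f,obs,g):
    s=load(f); px=(np.array(obs)+.5)/10-.5+[310,200]
    W=lambda p:R.from_euler('ZYX',p[3:]).apply(L)+p[:3]
    prior=np.array([0,0,0,.16,0,0])
    fn=lambda p:np.r_[(np.array([proj(s,q) for q in W(p)])-px).ravel(),.2*(p-prior)[3:]/.05]
    r=least_squares(fn,g); print(f,(r.x[:3]*1e3).round(1),'yaw pitch roll',np.degrees(r.x[3:]).round(1),'res',np.abs(r.fun[:10]).max().round(2))
g=[.488,.049,.02,.16,0,0]
fit('s5',[(275,300),(570,262),(190,203),(490,152),(262,490)],g)
fit('s6',[(240,335),(530,297),(165,225),(475,185),(230,512)],g)
# pixel classification: gray cover brightness map s6
im=load('s6')['image'][214:256,322:372].astype(int); hsv=cv2.cvtColor(im.astype(np.uint8),cv2.COLOR_BGR2HSV)
for r in range(im.shape[0]):
    print('%3d '%(214+r)+''.join('#' if hsv[r,c,1]<70 and hsv[r,c,2]>85 else 'o' if hsv[r,c,1]>90 and hsv[r,c,2]>60 else '.' for c in range(im.shape[1])))
E
```

```text
s5 [458.9  57.8   6. ] yaw pitch roll [10.5  0.3 -0.4] res 0.69
s6 [437.   55.7 -14.6] yaw pitch roll [6.7 2.3 0.8] res 0.99
214 ##############...........#...........#######....##
215 ##############..........##.........###..##..#..#.#
216 ##################.......##........##...##....####
217 ##################.......##........########.......
218 ##################.....#.###......#...............
219 #################......#.###.....##...............
220 ####........######.....#.####....###..............
221 ......############.....#.###.....####.............
222 .....#############.....#.###.....#####............
223 .....#############.....#.###..#..#####............
224 .....#############.......###..#..######...........
225 .....##############......###.....#######..........
226 .....##############......###..##########..........
227 .....###############.....###..###########.........
228 .....################...####.#############........
229 .....#####################################........
230 .....#####################################........
231 .....###############################
[... 634 characters left out ...]
###ooooooooooooooooooooooooo###..#......
244 oooo#.#######oooooooooooooooooooooooooo###.##.....
245 ooo.....#####ooooooooooooooooooooooooooo#.........
246 oo......#####oooooooooooooooooooooooooooo..###....
247 oo......#####ooooooooooooooooooooooooooooo....oo..
248 ooo....######ooooooooooooooooooooooooooooooooooo..
249 .oo....######oooooooooooooooooooooooooooooooooooo.
250 .ooo......##.ooooooooooooooooooooooooooooooooooooo
251 ..oo.....o.#oooooooooooooooooooooooooooooooooooooo
252 ..ooo....ooooooooooooooooooooooooooooooooooooooooo
253 ...oo....ooooooooooooooooooooooooooooooooooooooooo
254 ...ooooooooooooooooooooooooooooooooooooooooooooooo
255 ....oooooooooooooooooooooooooooooooooooooooooooooo
```

```bash
python3 - <<'E'
from h import *
t=snap('top','t6'); y=np.radians(9.1); u=np.array([np.cos(y),np.sin(y),0]); n=np.array([-u[1],u[0],0]); o=np.array([.4875,.0474,0])
for a,b in((.03,-.043),(.03,.043),(-.03,-.043),(-.03,.043)): print('plate',a,b,proj(t,o+a*u+b*n+[0,0,.066]).round(1),'foot',proj(t,o+a*u+b*n+[0,0,.006]).round(1))
for a in(.015,-.015): print('tongue -y',proj(t,o+a*u-.05*n+[0,0,.036]).round(1),'+y',proj(t,o+a*u+.05*n+[0,0,.036]).round(1))
im=t['image'][245:330,255:330]; h=cv2.cvtColor(im,cv2.COLOR_BGR2HSV)
for r in range(0,85): print('%3d '%(245+r)+''.join('#' if h[r,c,1]<60 and h[r,c,2]>110 else 'o' if h[r,c,1]>90 and h[r,c,2]>60 else '.' for c in range(75)))
E
```

```text
plate 0.03 -0.043 [302.9 270.2] foot [303.8 271.2]
plate 0.03 0.043 [267.1 277. ] foot [270.  277.6]
plate -0.03 -0.043 [307.5 295.2] foot [308.2 294.8]
plate -0.03 0.043 [271.6 302.1] foot [274.2 301.4]
tongue -y [307.3 276.2] +y [266.8 284. ]
tongue -y [309.6 288.4] +y [269.  296.2]
245 ....................................................#......................
246 ....................................................#......................
247 ...........................................................................
248 ...........................................................................
249 .........................................####......###.....####............
250 .....o........o........####................................................
251 o.................o........................................................
252 ...................o.......................................................
253 o....................o.o........................oooo.o.....................
254 ........................................#.ooo....ooo.o.....................
255 ..........
[... 5285 characters left out ...]
............................####.#..#####..#####.##.........
322 ...........................................................................
323 ....o......................................................................
324 ....o......................................................................
325 ......................................................#....................
326 .o....................................................#....................
327 ......................................................#....................
328 ......................................................#....................
329 ...........................................................................
```

Both cameras agree that the cover sits about 15 mm toward −x in the tray, so it slipped along the bar in the grip, and the contact is at its far feet. I'll relax, let go, back off for a clear view, and mend it.

Emit:
{"method": "servo_tool", "body": {
  "deltas": [0.05,0,0,0,0,0,0,0.05,0,0,0,0,0,0,0.2,0,0,0,0,0,0,0.35,0,0,0,0,0,0,0.4,0,0,0,0,0,0,0.4,0,0,-1,0,0,0,0.4,0,0,-3,0,0,0,0.4,0,0,-5,0,0,0,0.4,0,0,-6,0,0,0,0.4,0,0,-6,0,0,0],
  "force": 60
}}

```text
clock: 15.95
position: [0.491, 0.0496, 0.2319]
tcp_rot: [0.006, -0.079, 0.997, 0.001]
contact_force: [0.1, 0.1, -0.3]
finger_gap: 0.0346
```

Emit:
{"method": "servo_tool", "body": {
  "deltas": [0.4,3,-14,0,0,0,0,0.4,3,-14,0,0,0,0,0.4,3,-14,0,0,0,0,0.4,3,-14,0,0,0,0,0.4,3,-14,0,0,0,0,0.4,3,-14,0,0,0,0,0.4,3,-14,0,0,0,0,0.4,3,-14,0,0,0,0,0.4,3,-14,0,0,0,0]
}}

```text
clock: 16.85
position: [0.4712, -0.3093, 0.2289]
tcp_rot: [0.004, -0.077, 0.997, 0.002]
contact_force: [-0.4, 0.4, -0.4]
finger_gap: 0.0341
```

```bash
python3 go.py .4888 .0487 .20 189.1; python3 - <<'E'
from h import *
t=snap('top','t7'); s=snap('scene','s7')
f=lambda i,x,y,w,h,k:cv2.resize(i[y:y+h,x:x+w],None,fx=k,fy=k,interpolation=cv2.INTER_CUBIC)
cv2.imwrite('pics/c11.png',np.hstack([f(t['image'],260,250,57,75,7),f(s['image'],314,210,57,75,7)]))
E
```

```text
t 16.85 pos [ 0.4712 -0.3093  0.2289] gap 0.0341 F [-0.4  0.4 -0.4] q [-0.24  0.18 -0.25 -0.01 -1.13 -1.18]
d [-2.895 14.038  1.222] w [ 0.031  0.105 -0.044]
```

View pics/c11.png

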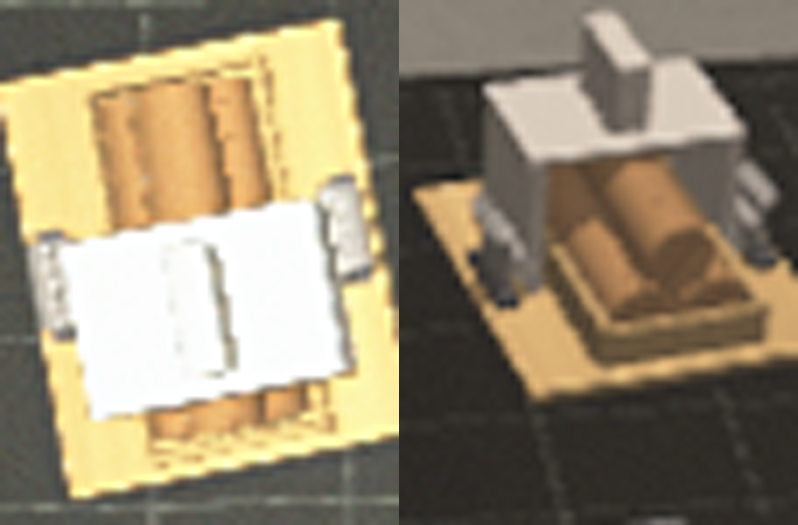

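The cover now stands free and level between both tongues, with the dowel in the groove. In the top view its plate corners are at (65,243), (325,203), (352,372) and (98,418), clearly toward −x. I'll compute the offset and height.

```bash
python3 - <<'E'
from h import *
t=load('t7'); s=load('s7')
px=lambda p,x0,y0,k:(np.array(p)+.5)/k-.5+[x0,y0]
for h in(.006,.015):
    P=np.array([ray(t,*px(p,260,250,7),h+.06) for p in((65,243),(325,203),(352,372),(98,418))]); c=P.mean(0)
    d=P[1]-P[0]+P[2]-P[3]; print('h',h,'centre',c.round(4),'edges',[round(np.linalg.norm(P[i]-P[(i+1)%4])*1e3,1) for i in range(4)],'yaw',np.degrees(np.arctan2(d[1],d[0])).round(1)+90)
    y=np.radians(9.1);D=c-[.4875,.0474,0]; print(' offset in tray mm', 1e3*(np.cos(y)*D[0]+np.sin(y)*D[1]),1e3*(-np.sin(y)*D[0]+np.cos(y)*D[1]))
    b=np.array([ray(t,*px(p,260,250,7),h+.09) for p in((165,243),(212,240),(236,372),(190,378))]).mean(0);print(' bar',b.round(4))
    u=np.array([np.cos(y),np.sin(y),0]); n=np.array([-u[1],u[0],0]); o=np.array([.4914,.049,0])+u*(1e-3*-15)
    print(' scene pred NL NR plate, FL, foot NL',*[(((proj(s,o+a*u+b*n+[0,0,h+zz])-[314,210]+.5)*7-.5)+[399,0]).round(0) for a,b,zz in((.03,-.043,.06),(.03,.043,.06),(-.03,-.043,.06),(.03,-.042,0))])
E
```

```text
h 0.006 centre [0.4695 0.0424 0.066 ] edges [np.float64(88.7), np.float64(57.5), np.float64(86.5), np.float64(59.6)] yaw 7.700000000000003
 offset in tray mm -18.54443389681687 -2.1390042221255943
 bar [0.4701 0.0434 0.096 ]
 scene pred NL NR plate, FL, foot NL [535. 166.] [750. 136.] [486.  90.] [532. 301.]
h 0.015 centre [0.4696 0.0417 0.075 ] edges [np.float64(87.9), np.float64(57.0), np.float64(85.7), np.float64(59.1)] yaw 7.700000000000003
 offset in tray mm -18.563260421398112 -2.766443453599591
 bar [0.4702 0.0427 0.105 ]
 scene pred NL NR plate, FL, foot NL [536. 145.] [752. 115.] [486.  69.] [533. 281.]
```

The heights match the feet on the board (snapped home), but the cover is about 17.5 mm off toward −x, with yaw 7.7° against the tray's 9.1°. I'll re-grip the bar at its own centre, deeper and firmer, and slide it along the tray to the middle.

```bash
python3 go.py .471 .0442 .16 188.3
```

```text
t 16.95 pos [ 0.4718 -0.3074  0.2296] gap 0.0340 F [0.2 0.4 0.8] q [-0.23  0.18 -0.25 -0.01 -1.13 -1.18]
d [-2.153 13.888  2.84 ] w [0.029 0.115 0.149]
```

Emit:
{"method": "servo_tool", "body": {
  "deltas": [0.4,-2.15,13.9,0,0.03,0.1,0.15,0.4,-2.15,13.9,0,0.03,0.1,0.15,0.4,-2.15,13.9,0,0.03,0.1,0.15,0.4,-2.15,13.9,0,0.03,0.1,0.15,0.4,-2.15,13.9,0,0.03,0.1,0.15,0.4,-2.15,13.9,0,0.03,0.1,0.15,0.4,-2.15,13.9,0,0.03,0.1,0.15,0.4,-2.15,13.9,0,0.03,0.1,0.15,0.4,-2.15,13.9,2,0.03,0.1,0.15,0.4,-2.15,13.9,2.8,0.03,0.1,0.15,0.4,-2.15,13.9,2.8,0.03,0.1,0.15,0.4,-2.15,13.9,2.8,0.03,0.1,0.15]
}}

```text
clock: 18.15
position: [0.471, 0.045, 0.1617]
tcp_rot: [0.001, -0.073, 0.997, -0.0]
contact_force: [0.4, -0.1, 0.3]
finger_gap: 0.0343
```

```bash
python3 go.py .471 .0442 .076 188.3
```

```text
t 18.15 pos [0.471  0.045  0.1617] gap 0.0343 F [ 0.4 -0.1  0.3] q [ 0.51  0.09 -0.53  0.   -0.95 -1.94]
d [ 0.009 -0.03   3.429] w [-0.006  0.019  0.018]
```

Emit:
{"method": "servo_tool", "body": {
  "deltas": [0.4,0,-0.03,1.5,0,0,0,0.4,0,-0.03,2.7,0,0,0,0.4,0,-0.03,3.1,0,0,0,0.4,0,-0.03,3.23,0,0,0,0.4,0,-0.03,3.23,0,0,0,0.05,0,-0.03,3.23,0,0,0,0.05,0,-0.03,3.23,0,0,0,0.05,0,-0.03,3.23,0,0,0,0.05,0,-0.03,3.23,0,0,0,0.05,0,-0.03,3.23,0,0,0],
  "force": 120
}}

```text
clock: 19.15
position: [0.4722, 0.0449, 0.0824]
tcp_rot: [0.002, -0.073, 0.997, 0.0]
contact_force: [-1.9, 3.2, 7.4]
finger_gap: 0.0113
```

```bash
python3 go.py .4882 .0480 .081 189.1
```

```text
t 19.15 pos [0.4722 0.0449 0.0824] gap 0.0113 F [-1.9  3.2  7.4] q [ 0.51  0.2  -0.63  0.   -0.74 -1.94]
d [-0.65   0.03   0.058] w [ 0.002  0.049 -0.135]
```

Emit:
{"method": "servo_tool", "body": {
  "deltas": [0.05,-0.08,0.01,-0.02,0,0,0,0.05,-0.18,0.02,-0.02,0,0,-0.05,0.05,-0.28,0.03,-0.02,0,0,-0.1,0.05,-0.38,0.04,-0.02,0,0,-0.13,0.05,-0.48,0.045,-0.02,0,0,-0.13,0.05,-0.58,0.045,-0.02,0,0,-0.13,0.05,-0.66,0.045,-0.02,0,0,-0.13,0.05,-0.69,0.045,-0.02,0,0,-0.13,0.05,-0.69,0.045,-0.02,0,0,-0.13]
}}

```text
clock: 20.05
position: [0.4892, 0.0485, 0.0829]
tcp_rot: [0.002, -0.079, 0.997, 0.0]
contact_force: [-0.3, -0.2, -0.9]
finger_gap: 0.0114
```

```bash
python3 go.py .4892 .0485 .081 189.1; python3 - <<'E'
from h import *
t=snap('top','t8'); s=snap('scene','s8')
y=np.radians(9.1); u=np.array([np.cos(y),np.sin(y),0]); n=np.array([-u[1],u[0],0]); o=np.array([.4875,.0474,0])
for a,b in((.03,-.043),(-.03,-.043),(-.03,.043)): print('plate pred',a,b,proj(t,o+a*u+b*n+[0,0,.066]).round(1))
im=t['image'][262:310,255:320]; h=cv2.cvtColor(im,cv2.COLOR_BGR2HSV)
for r in range(48): print('%3d '%(262+r)+''.join('#' if h[r,c,1]<60 and h[r,c,2]>75 else 'o' if h[r,c,1]>80 and h[r,c,2]>50 else '.' for c in range(65)))
o=np.array([.4914,.049,0])
for a,b,z in((.03,-.043,.062),(.03,.043,.062),(-.03,-.043,.066),(.03,-.037,.006),(.03,.037,.006)): print('scene pred',a,b,z,proj(s,o+a*u+b*n+[0,0,z]).round(1))
im=s['image'][214:258,322:372]; h=cv2.cvtColor(im,cv2.COLOR_BGR2HSV)
for r in range(44): print('%3d '%(214+r)+''.join('#' if h[r,c,1]<70 and h[r,c,2]>85 else 'o' if h[r,c,1]>90 and h[r,c,2]>60 else '.' for c in range(50)))
E
```

```text
t 20.05 pos [0.4892 0.0485 0.0829] gap 0.0114 F [-0.3 -0.2 -0.9] q [ 0.5   0.22 -0.59  0.   -0.75 -1.91]
d [0.001 0.001 0.075] w [ 0.002  0.048 -0.007]
plate pred 0.03 -0.043 [302.9 270.2]
plate pred -0.03 -0.043 [307.5 295.2]
plate pred -0.03 0.043 [271.6 302.1]
262 ############################....oooo..#.oooooooooooooooo#.#######
263 #############################....oooo..#oooooooooooooooo#########
264 ##############################.#.o.ooo...ooooooooooooo.o..#######
265 ###############################.#..ooo..#.oooooooooooooo..#######
266 ################################.#..ooo...oooooooooooooo...######
267 #################################..o.ooo.##oooooooooooooo.#######
268 #################################....o..o.#.ooooooooooo.o#..####.
269 ############################..###..#.oooo..#ooooooooooooo#.######
270 ##################################.....ooo...oooooooooooo########
271 ##################################..#o.oo...#.##....ooooo.#######
272 ############################.######..o.oo.o..#####.ooooooo#######
273 ############################..######....oo....#####ooooo.o####
[... 4457 characters left out ...]
#####ooooooooooooooooooooooooo####......
246 oo......#######ooooooooooooooooooooooooo.#####....
247 oo......#######oooooooooooooooooooooooooo###..oo..
248 ooo....########ooooooooooooooooooooooooooo##oooo..
249 ooo....#.######oooooooooooooooooooooooooooooooooo.
250 .ooo......#####ooooooooooooooooooooooooooooooooooo
251 ..ooo....o#####ooooooooooooooooooooooooooooooooooo
252 ..ooo....o.####ooooooooooooooooooooooooooooooooooo
253 ...oo....oo.##.ooooooooooooooooooooooooooooooooooo
254 ...ooooooooo##.ooooooooooooooooooooooooooooooooooo
255 ....oooooooooooooooooooooooooooooooooooooooooooooo
256 .....ooooooooooooooooooooooooooooooooooooooooooooo
257 .....ooooooooooooooooooooooooooooooooooooooooooooo
```

It is now centred: the plate's −x edge is at row 295.5 (predicted 295.2), the +x edge at 271 (270.2), and the foot bottom at scene row 254.5 (255.3). Next I press down.

Emit:
{"method": "servo_tool", "body": {
  "deltas": [0.05,0,0,0.03,0,0,0,0.05,0,0,0.06,0,0,0,0.05,0,0,0.07,0,0,0,0.05,0,0,0.07,0,0,0]
}}

```text
clock: 20.55
position: [0.4893, 0.0487, 0.0823]
tcp_rot: [0.003, -0.079, 0.997, 0.0]
contact_force: [-4.0, 2.5, 11.9]
finger_gap: 0.0115
```

Emit:
{"method": "servo_tool", "body": {
  "deltas": [0.05,0,0,0.055,0,0,0,0.05,0,0,0.055,0,0,0,0.05,0,0,0.055,0,0,0]
}}

```text
clock: 20.85
position: [0.4894, 0.0488, 0.0822]
tcp_rot: [0.003, -0.08, 0.997, 0.0]
contact_force: [-5.9, 1.6, 14.7]
finger_gap: 0.0114
```

```bash
python3 - <<'E'
from h import *
from workcell import telemetry
for i in range(12):
    t=snap(('scene','top')[i%2],('s9','t9')[i%2]); r=telemetry.read_state()
    if i%3==0: print(r['clock'],r['position'].round(4),r['contact_force'].round(1),r['wrist_torque'].round(2),r['finger_gap'].round(4))
def m(n,y,x,h_,w):
    im=load(n)['image'][y:y+h_,x:x+w]; h=cv2.cvtColor(im,cv2.COLOR_BGR2HSV)
    for r in range(h_): print('%3d '%(y+r)+''.join('#' if h[r,c,1]<70 and h[r,c,2]>80 else 'o' if h[r,c,1]>80 and h[r,c,2]>55 else '.' for c in range(w)))
m('t9',268,295,8,18); m('t9',291,295,8,18); m('s9',232,322,25,46)
E
```

```text
Traceback (most recent call last):
AttributeError: 'float' object has no attribute 'round'
```

```bash
python3 - <<'E'
from h import *
from workcell import telemetry
for i in range(10):
    t=snap(('scene','top')[i%2],('s9','t9')[i%2]); r=telemetry.read_state()
    if i%3==0: print(r['clock'],r['position'].round(4),r['contact_force'].round(1),r['wrist_torque'].round(2),r['finger_gap'])
def m(n,y,x,h_,w):
    im=load(n)['image'][y:y+h_,x:x+w]; h=cv2.cvtColor(im,cv2.COLOR_BGR2HSV)
    for r in range(h_): print('%3d '%(y+r)+''.join('#' if h[r,c,1]<70 and h[r,c,2]>80 else 'o' if h[r,c,1]>80 and h[r,c,2]>55 else '.' for c in range(w)))
m('t9',268,295,8,18); m('t9',291,295,8,18); m('s9',232,322,25,46)
E
```

```text
20.95 [0.4894 0.0488 0.0822] [-5.4  1.6 14.7] [ 0.2   2.25 -0.18] 0.011247738414141709
21.1 [0.4894 0.0488 0.0822] [-5.8  1.9 14.6] [ 0.23  2.32 -0.13] 0.011403290877837955
21.25 [0.4894 0.0489 0.0822] [-5.5  1.7 15.5] [ 0.19  2.21 -0.13] 0.011545338619834089
21.4 [0.4894 0.0489 0.0822] [-5.2  1.3 14.4] [ 0.27  2.23 -0.1 ] 0.0115171651769804
268 ..##ooooooooooo.o#
269 o.##ooooooooooooo#
270 o..#.oooooooooooo#
271 ...##o###.#oooooo#
272 .o..######.ooooooo
273 ooo..######ooooo.o
274 ..o..######oooooo.
275 ooo...######......
291 oooo..########oooo
292 ..o...#########ooo
293 oooo..#########ooo
294 o....##########ooo
295 .o...########.oooo
296 oo..#####.oooooooo
297 o...##oooooooooooo
298 o..###oooooooooooo
232 .....o######################################..
233 .....o######################################..
234 .....o######################################..
235 ....oo####################..ooooo############.
236 oooooo###############.ooooooooooo#############
237 oooooo#########.ooooooooooooooooo.############
238 oooooo#########ooooooooooooooooooo.###########
239 oo.############oooooooooooo
[... 186 characters left out ...]
######ooooooooooooooooooooooo#######.
244 oooo###########ooooooooooooooooooooooo.######.
245 ooo...#########ooooooooooooooooooooooooo######
246 oo.....########oooooooooooooooooooooooooo#####
247 oo.....########oooooooooooooooooooooooooo###..
248 ooo....########ooooooooooooooooooooooooooo##oo
249 ooo....########ooooooooooooooooooooooooooooooo
250 .ooo...#o.#####ooooooooooooooooooooooooooooooo
251 ..ooo...oo#####ooooooooooooooooooooooooooooooo
252 ..ooo....o.####ooooooooooooooooooooooooooooooo
253 ..oooo...oo.###ooooooooooooooooooooooooooooooo
254 ...ooooooooo##.ooooooooooooooooooooooooooooooo
255 ....oooooooooooooooooooooooooooooooooooooooooo
256 ....oooooooooooooooooooooooooooooooooooooooooo
```

It is stable at about 14.7 N and centred. A small residual tilt (0.3°) remains, with 2.2 N m at the wrist, so one gentle levelling correction at the same press.

Emit:
{"method": "servo_tool", "body": {
  "deltas": [0.05,0.01,0,0.055,0,0.03,0,0.05,0.01,0,0.055,0,0.06,0,0.05,0.01,0,0.055,0,0.06,0,0.05,0.01,0,0.055,0,0.06,0]
}}

```text
clock: 21.8
position: [0.4895, 0.0489, 0.0822]
tcp_rot: [0.001, -0.08, 0.997, 0.0]
contact_force: [-5.8, 0.4, 14.0]
finger_gap: 0.0114
```

```bash
python3 go.py .4892 .0485 .081 189.1; python3 -c "
from workcell import telemetry as t
print(t.read_state()['wrist_torque'])"
```

```text
t 21.80 pos [0.4895 0.0489 0.0822] gap 0.0114 F [-5.8  0.4 14. ] q [ 0.5   0.23 -0.59  0.   -0.75 -1.91]
d [ 0.013 -0.013  0.047] w [0.    0.019 0.012]
[-0.03707375  1.85768124 -0.12734786]
```

The tilt is down to 0.1°, the torque is lower, and the press is 14 N with the bar held. I'm handing in.

```bash
python3 -c "
from workcell import env, telemetry as t
print(env.sign_off()); r=t.read_state(); print(r['clock'],r['contact_force'],r['finger_gap'])"
```

```text
the job is handed in; nothing more can be done
None
the job is handed in; nothing more can be done
```

I handed the job in at about 21.8 s. The loose dowel lies in the groove and is released, and the white cover is snapped past both tongues near the middle of the tray. The gripper is still holding the bar and pressing it down with about 14 N.

- **What went wrong:** after the first press both cameras showed the cover about 17 mm off toward −x. It had slipped along its bar in the grip; I did not find out why. I let go briefly, re-gripped the bar at its centre with 120 N, slid the cover along the tray to the middle, and pressed again. The cover was therefore not held continuously from the first snap, and part of the fit was a slide rather than a straight press down.
- **Last checks that agreed:** the plate edges and feet are within 1 pixel (about 2–3 mm) of the home prediction in both views, and the press was steady at 14–15 N. In the last close view, taken before the slide, the top dowel was in its groove.
- **Last checks that did not fully agree:** a sideways force of about 6 N and a wrist moment of about 1.9 N m remain, with a tool tilt of about 0.1°. The load may rest more on one end of the feet.
- **Not checked again:** I did not look at the jar, the cup lid or the brush at the end. I planned no move near them.

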